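Open the label-backing bin by feel

TASK

Open the small blue-topped waste bin for the label backing: set a shut fingertip on top of its blue rim and slide it lightly along the rim until it finds the notch, then press down the tab inside the notch until the steel lid has tilted wide open, and take your hand away, leaving the lid open. Use light fingertip pressure only: do not pick up, push along or tip the bin, and leave the food tubs and the label roll where they are.

Things in the scene. Friction and masses are not known exactly. Their poses are not given: they have to be found in the camera images.
- bin: round free-standing waste bin, about 1.9 kg: steel drum 190 mm across on a rubber foot, blue plastic head on top. Origin: centre of its underside, on the table; z up. The head sits tight but goes on any way round, so the notch may be at ANY angle round the rim, whatever the bin's yaw. Round steel lid inside the rim, 132 mm across, 10 mm below it; a flush blue bridge covers its pivot on the notch's side.
- rim_centre (a point): centre of the bin's mouth level with the rim's top, 170 mm above the table (its yaw is the bin's, not the notch's). Blue rim: flat level ring, radius 68 to 100 mm, 42 mm deep, cut through at one unknown angle by the notch: 52 mm wide along the rim, open above and outwards. In it lies the lid's press tab, also blue, 46 mm wide, 69 to 98 mm out from the centre, its top 8 mm below the rim.
- bin_lid (a joint): tilt of the lid, rad: 0 shut, 0.6 fully open at its stop; stiff, stays where left. It pivots about a level line 42 mm from the centre towards the notch. Pressing the tab's middle (4 to 6 N) tips the lid's far side up; fully open, the tab has sunk 25 mm, to about 32 mm below the rim, and the lid's far edge stands some 50 mm above the rim.
- tub_wraps: bystander: open clear round tub with two rolled pancakes, 150 mm across, 45 mm high; origin at the centre of its underside
- tub_cheese: bystander: clear round tub with a lid and a black label, full of grated cheese, 122 mm across, 65 mm high; origin at the centre of its underside
- label_roll: bystander: white paper label roll standing on end, 92 mm across, 60 mm high; origin at the centre of its underside
Mind the look-alikes: they are no part of the job. There is more than one size of the bin; the job needs the smaller.

How it is judged:
By the outcome, as a careful person would: the job done as asked, in the order asked, and still so for the second after the job is handed in, with the robot touching nothing.
It also fails if it takes over 72 s, if anything falls off the work surface, if the arm or the gripper's body presses on something with over 40 N, if the wrist force passes 120 N, or if a joint passes its speed limit or range.

ROBOT

A 7-joint arm with a two-finger parallel gripper is mounted at the origin on the work surface. World frame = base frame: x ahead of the robot, y to its left, z up, the work surface at z = 0. Lengths are in m, angles in degrees, forces in N, time in s.
With the tool pointing down it reaches from about 0.425 to 0.925 m from the base axis. Payload 6.8 kg.
Tool frame: the origin (TCP) lies midway between the tips of the shut fingers; the grasp point (between the pads) lies 19 mm behind it; z points along the fingers, y is the line along which they close (so a half turn about z gives the same grasp; the last joint's range is limited). The gripper opens to 85 mm and grips with 20 to 120 N. Pads are 22 mm wide; open, the fingers measure 114 mm over their backs; the gripper's body (76 mm by 85 mm) begins 54 mm behind the grasp point. The pads swing forward as they close: fully open they stand 13 mm farther back than shut.
Start: joints at [-82.454, 27.33, 1.283, 89.118, -0.659, 63.558, -4.761], TCP at [0.16, 0.656, 0.231] pointing down, gripper open.
Joint ranges: [-169.35, 169.35], [-19.33, 120.38], [-80.79, 83.38], [13.8, 139.57], [-78.32, 258.32], [9.67, 109.79], [-169.56, 169.56]. Speed limits (degrees/s): [136.94, 136.94, 180, 180, 180, 180, 180].

INTERFACE

Orientations are given as a 3x3 rotation matrix whose columns are the frame's x, y, z axes.
In Python, from station import ctrl gives the robot as it stands.
- The arm moves only by the shell command python3 -m handwheel 'ROWS'. ROWS is JSON, a list of rows, each a list of 3 entries, a list of its own where there are three numbers: the gripper command: -1 is fully open, 1 is shut, values between are in proportion, then the shift along the world's x, y, z in cm, then the turn about the world's z in degrees. In form: [[gripper, [x, y, z], yaw], ...]. A call has 1 to 20 rows; each row is the pose to reach, as a shift and turn from the pose commanded when the call began; what a row does not reach only later rows make up. A row lasts 1/10 s, in which the tool goes at most 50 mm and 8.59 degrees, less where a joint would pass 70% of its speed; a pose out of reach is approached as far as the arm can. A call with a gripper value outside its range is refused whole. The fingers move at their own pace and stop on an object; the grip force is fixed at half the most. Time passes only in rows, so rows that repeat a pose let the fingers close. It gives the time, the measured TCP pose, the force, the opening and the grip force at its end, in the units of the state.
- ctrl.get_obs(): the state, without advancing time (a new reading comes with each control period).
- ctrl.camera(name): name is "scene" or "top"; returns the picture (480x640x3 uint8, red, green, blue); there is no depth.
- ctrl.calibration(name): a dict with "intrinsics" (3x3 intrinsics, pixels), "k1" (the pictures are not rectified: a ray, as slopes to the right and down, at radius r is drawn at 1 + k1 r^2 times it, then the intrinsics apply), "cam_to_world" (4x4, takes a point from camera to world coordinates). Camera axes: x right, y down, z forward; pixel columns grow to the right and rows downward; lengths in m; the calibration is good to about 2 mm. A picture is of the moment at which its call begins. calibration takes no time and is no camera call.
- ctrl.job_done(): hands the job in; it is judged then, once.
The state is a dict: "clock": time; "joint_pos": joint angles; "dq": joint speeds; "joint_torque": joint torques, N m; "tcp_pos": TCP position; "tcp_rot": TCP orientation; "ft_force": force on the tool from outside, world axes, zero at the start; "moment": the same for the moment, N m; "gripper_width": finger opening in m; "grip_force": force on a finger pad.
Only numpy, scipy, OpenCV 4.12 (cv2) and the standard library are available. Lean on these libraries where they do the work, as an engineer would, in place of code of your own. Each camera call takes 0.05 s, during which the arm holds its last target. There are 200 camera calls.

## Working session

There is one attempt and no reset: what is moved stays moved. The work goes in short steps, Python scripts to look and compute and a shell command to move; the robot and the scene stay as the last step left them, time stands still between calls to the robot, and variables do not carry over. Pictures are saved under pics/ and viewed, at most 10 in all, crops included, and the job is handed in when it is done.

```bash
mkdir -p pics; python3 - <<'E'
from station import ctrl
import cv2
for n in("scene","top"):
    im=ctrl.camera(n); cv2.imwrite(f"pics/{n}0.png",im[:,:,::-1])
    c=ctrl.calibration(n); print(n,c)
o=ctrl.get_obs();print(o['clock'],o['tcp_pos'],o['tcp_rot'],o['ft_force'])
E
```

```text
scene {'intrinsics': array([[541.07284207,   0.        , 327.03548616],
       [  0.        , 541.07284207, 249.32857474],
       [  0.        ,   0.        ,   1.        ]]), 'k1': 0.010776816988042684, 'cam_to_world': array([[ 0.92337919,  0.36480199, -0.11954239,  0.7139619 ],
       [ 0.38387693, -0.87495585,  0.29511145, -0.27160817],
       [ 0.00306293, -0.31838934, -0.94795509,  1.25270942],
       [ 0.        ,  0.        ,  0.        ,  1.        ]])}
top {'intrinsics': array([[441.36298394,   0.        , 313.75887994],
       [  0.        , 441.36298394, 242.05499632],
       [  0.        ,   0.        ,   1.        ]]), 'k1': 0.02552583982384074, 'cam_to_world': array([[-0.01060528, -0.9860673 ,  0.16600844,  0.41032898],
       [-0.99953994,  0.0151716 ,  0.02626262,  0.04895816],
       [-0.02841533, -0.16565354, -0.98577456,  1.06968298],
       [ 0.        ,  0.        ,  0.        ,  1.        ]])}
0.1 [0.16021012 0.6551595  0.23041236] [[-9.71385899e-01  2.37506545e-01 -2.74869742e-04]
 [ 2.37506674e-01  9.71384538e-01 -1.63075973e-03]
 [-1.20311892e-04 -1.64938041e-03 -9.99998633e-01]] [0.1945047  0.77413711 0.42057311]
```

View pics/scene0.png

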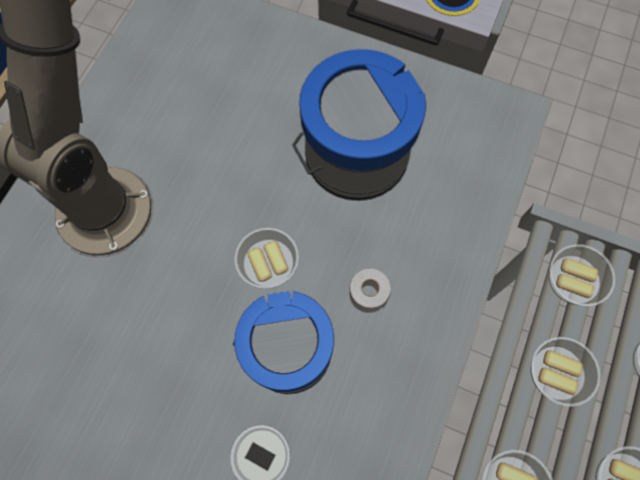

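View pics/top0.png

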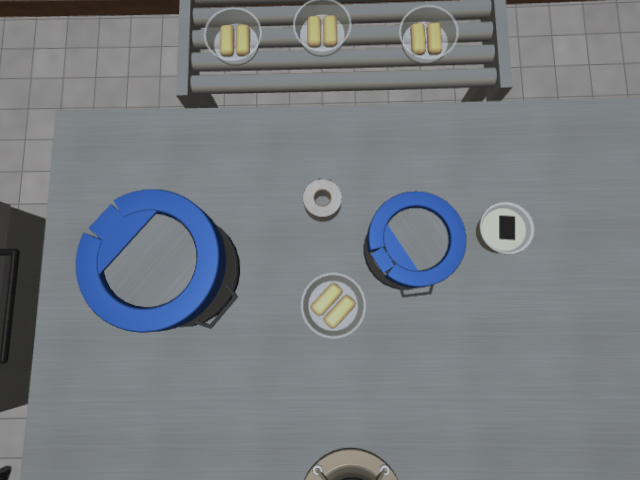

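The smaller bin is at about (285,341) in the scene view, with its notch near (280,299). In the top view it is at (417,240), with the notch to the lower left near (380,260). Next I'll measure both views.

```bash
cat > h.py <<'E'
import numpy as np,cv2
from station import ctrl
def cast(n,px,z):
    c=ctrl.calibration(n);K=c['intrinsics'];T=c['cam_to_world']
    d=cv2.undistortPoints(np.array(px,float).reshape(-1,1,2),K,np.array([c['k1'],0,0,0]))[:,0]
    r=np.c_[d,np.ones(len(d))]@T[:3,:3].T
    return T[:3,3]+r*((z-T[2,3])/r[:,2])[:,None]
def blue(im):
    h=cv2.cvtColor(im,cv2.COLOR_RGB2HSV)
    return cv2.inRange(h,(100,120,60),(125,255,255))
E
python3 - <<'E'
from h import *
from scipy.optimize import least_squares
for n,(u,v),R in(("scene",(285,341),75),("top",(417,240),70)):
    im=cv2.imread(f"pics/{n}0.png")[:,:,::-1].copy()
    m=blue(im); k=np.zeros_like(m); cv2.circle(k,(u,v),R,255,-1); m&=k
    cs,_=cv2.findContours(m,cv2.RETR_CCOMP,cv2.CHAIN_APPROX_NONE)
    cs=sorted(cs,key=len)[-2:]
    p=cast(n,np.vstack([c[:,0] for c in cs]),.17)[:,:2]
    (cx,cy),_=cv2.minEnclosingCircle(cs[-1]); c0=cast(n,[[cx,cy]],.17)[0,:2]
    # outer contour: robust circle
    q=cast(n,cs[-1][:,0],.17)[:,:2]
    f=least_squares(lambda s:np.hypot(*(q-s[:2]).T)-s[2],[*c0,.1],loss='soft_l1',f_scale=.001)
    print(n,f.x,[len(c) for c in cs])
    q2=cast(n,cs[-2][:,0],.17)[:,:2]; print('inner r about centre by angle')
    a=np.degrees(np.arctan2(*(q2-f.x[:2]).T[::-1]));r=np.hypot(*(q2-f.x[:2]).T)
    for b in range(-180,180,20):
        s=(a>=b)&(a<b+20)
        if s.any():print(b+10,r[s].mean().round(4),end='; ')
    print()
    x,y=u-80,v-80; cv2.imwrite(f"pics/{n}c.png",cv2.resize(im[y:y+160,x:x+160,::-1],(580,580),interpolation=cv2.INTER_CUBIC))
a=cv2.imread("pics/scenec.png");b=cv2.imread("pics/topc.png")
cv2.imwrite("pics/both.png",cv2.resize(np.hstack([a,b]),(800,400)))
E
```

```text
scene [ 0.57106642 -0.14286706  0.09799966] [190, 300]
inner r about centre by angle
-170 0.0685; -150 0.0682; -130 0.0676; -110 0.0673; -90 0.0674; -70 0.0676; -50 0.067; -30 0.0671; -10 0.0672; 10 0.0677; 30 0.0681; 50 0.068; 70 0.0619; 90 0.047; 110 0.0406; 130 0.0398; 150 0.0452; 170 0.0596; 
top [ 0.56730653 -0.13823513  0.09824491] [179, 291]
inner r about centre by angle
-170 0.0681; -150 0.0674; -130 0.0666; -110 0.0663; -90 0.0666; -70 0.0667; -50 0.067; -30 0.0672; -10 0.0668; 10 0.0674; 30 0.0675; 50 0.0676; 70 0.0583; 90 0.0426; 110 0.0372; 130 0.0368; 150 0.0417; 170 0.0568;
```

View pics/both.png

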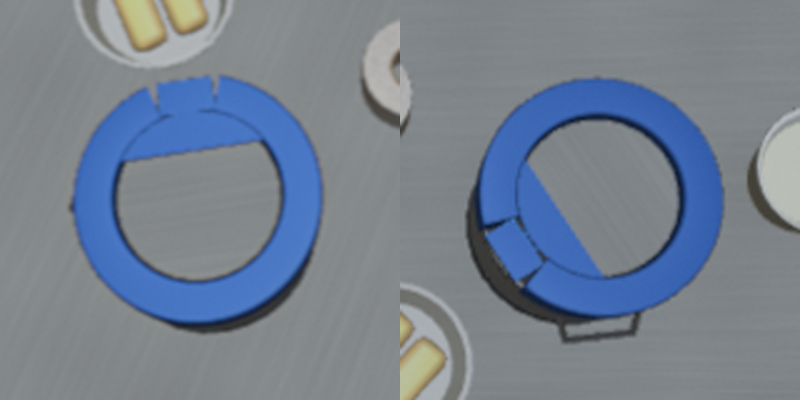

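The notch sits at about 121° round the small bin. The tab centre is near crop (186,97) in the scene view and crop (513,250) in the top view. I'll check the tab position and find the height of the larger bin, which is in the transit path.

```bash
python3 - <<'E'
from h import *
C=np.array([.569,-.1405])
for n,p in(("scene",(205+186*.4,261+97*.4)),("top",(337+113*.4,160+250*.4))):
    q=cast(n,[p],.162)[0]; d=q[:2]-C; print(n,q,np.hypot(*d),np.degrees(np.arctan2(d[1],d[0])))
for z in(.17,.2,.25,.3,.35):
    print(z,cast("scene",[(362,105)],z)[0],cast("top",[(148,261)],z)[0])
for n,p in(("scene",(267,258)),("top",(333,306))): print('wraps',cast(n,[p],.045)[0])
E
```

```text
scene [ 0.52792529 -0.07116012  0.162     ] 0.08059249519432411 120.64113682039705
top [ 0.52350342 -0.06759989  0.162     ] 0.08593233209754819 121.968072990778
0.17 [0.51677785 0.42238582 0.17      ] [0.52739264 0.4162096  0.17      ]
0.2 [0.52224147 0.40315645 0.2       ] [0.52348914 0.40396357 0.2       ]
0.25 [0.53134752 0.3711075  0.25      ] [0.51698331 0.38355353 0.25      ]
0.3 [0.54045357 0.33905855 0.3       ] [0.51047748 0.36314348 0.3       ]
0.35 [0.54955962 0.3070096  0.35      ] [0.50397165 0.34273343 0.35      ]
wraps [0.44017086 0.03051422 0.045     ]
wraps [0.43340467 0.03366402 0.045     ]
```

```bash
python3 -m handwheel '[[1,[0,0,5],0],[1,[0,0,10],0],[1,[0,0,15],0],[1,[3,-3,17],0],[1,[6,-6,17],-5],[1,[10,-9,17],-10],[1,[13,-12,17],-15],[1,[17,-15,17],-20],[1,[20,-18,17],-25],[1,[24,-21,17],-30],[1,[27,-24,17],-35],[1,[30,-27,17],-40],[1,[34,-30,17],-45],[1,[34,-30,17],-45],[1,[34,-30,17],-45],[1,[34,-30,17],-45]]'; python3 -c "
from station import ctrl;o=ctrl.get_obs();print(o['joint_pos'],o['tcp_rot'])"
```

```text
clock: 1.7
tcp_pos: [0.4993, 0.3568, 0.4008]
tcp_rot: [[-0.521, 0.854, -0.001], [0.854, 0.521, 0.0], [0.001, -0.001, -1.0]]
ft_force: [-0.7, -0.0, -0.3]
gripper_width: 0.0002
grip_force: 0.0
[-56.72163753  15.72704017  20.07034819  85.42938842  -5.46442417
  79.85457641  -4.9883483 ] [[-5.20814721e-01  8.53668922e-01 -1.18247952e-03]
 [ 8.53669514e-01  5.20815092e-01  7.19082310e-06]
 [ 6.21991765e-04 -1.00570163e-03 -9.99999301e-01]]
```

```bash
python3 -m handwheel '[[1,[1,-4,0],0],[1,[2,-8,0],0],[1,[3,-12,0],0],[1,[4,-16,0],0],[1,[5,-20,0],0],[1,[5,-24,0],0],[1,[6,-28,0],0],[1,[7,-32,0],0],[1,[8,-36,-2],0],[1,[8.5,-39,-6],0],[1,[8.5,-41.4,-10],0],[1,[8.5,-41.4,-14],0],[1,[8.5,-41.4,-17],0],[1,[8.5,-41.4,-19],0],[1,[8.5,-41.4,-20.5],0],[1,[8.5,-41.4,-21],0],[1,[8.5,-41.4,-21],0],[1,[8.5,-41.4,-21],0],[1,[8.5,-41.4,-21],0]]'; python3 - <<'E'
from h import *
a=ctrl.camera("scene");b=ctrl.camera("top")
cv2.imwrite("pics/near.png",np.hstack([a[200:440,150:450],b[120:360,270:570]])[:,:,::-1])
print(ctrl.get_obs()['joint_pos'])
E
```

```text
clock: 3.6
tcp_pos: [0.5861, -0.0583, 0.1925]
tcp_rot: [[-0.519, 0.855, 0.002], [0.855, 0.519, 0.0], [-0.001, 0.002, -1.0]]
ft_force: [0.1, -0.0, 0.6]
gripper_width: 0.0002
grip_force: 0.0
[-23.43053922  23.48731749  30.05272509 105.21401168 -14.14683203
  54.91378583  44.00853661]
```

View pics/near.png

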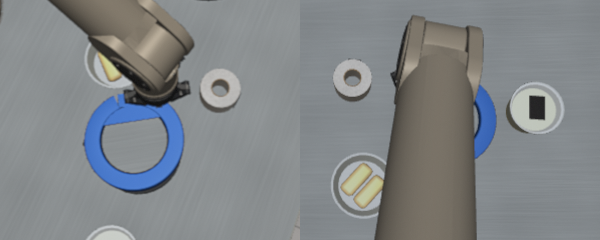

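The picture shows the gripper hovering over the rim beside the notch, with the tub and label roll clear of it. Next I'll lower it gently.

```bash
python3 -m handwheel '[[1,[0,0,-0.5],0],[1,[0,0,-1],0],[1,[0,0,-1.3],0],[1,[0,0,-1.6],0],[1,[0,0,-1.8],0],[1,[0,0,-1.8],0],[1,[0,0,-1.8],0]]' | grep -E "pos|force"; for i in 1; do python3 -m handwheel '[[1,[0,0,-0.1],0],[1,[0,0,-0.1],0],[1,[0,0,-0.1],0]]' | grep -E "pos|ft_force"; done
```

```text
tcp_pos: [0.5854, -0.0583, 0.1733]
ft_force: [-0.4, 0.3, -1.1]
grip_force: 0.0
tcp_pos: [0.5853, -0.0583, 0.1724]
ft_force: [0.5, 0.4, 0.3]
```

```bash
python3 -m handwheel '[[1,[0,0,-0.1],0],[1,[0,0,-0.1],0],[1,[0,0,-0.1],0]]' | grep -E "pos|ft_force"
```

```text
tcp_pos: [0.5853, -0.0583, 0.1713]
ft_force: [1.0, -0.3, 0.3]
```

```bash
python3 -m handwheel '[[1,[0,0,-0.1],0],[1,[0,0,-0.1],0],[1,[0,0,-0.1],0]]' | grep -E "pos|ft_force"
```

```text
tcp_pos: [0.5853, -0.0583, 0.1703]
ft_force: [0.2, -0.6, -0.3]
```

```bash
python3 -m handwheel '[[1,[0,0,-0.05],0],[1,[0,0,-0.05],0],[1,[0,0,-0.05],0]]' | grep -E "pos|ft_force"
```

```text
tcp_pos: [0.5854, -0.0583, 0.1701]
ft_force: [-2.1, 0.3, 5.1]
```

Touchdown at z = 0.1701, which matches the rim height, with about 5 N. I'll ease off slightly and slide along the arc.

```bash
python3 -m handwheel '[[1,[0,0,0.01],0],[1,[-0.25,0.04,0.01],0],[1,[-0.5,0.08,0.01],0],[1,[-0.75,0.11,0.01],0],[1,[-1,0.13,0.01],0]]' | grep -E "pos|ft_force"
```

```text
tcp_pos: [0.5756, -0.0569, 0.1701]
ft_force: [1.9, 1.0, 2.9]
```

```bash
python3 -m handwheel '[[1,[-0.35,0.02,0],0],[1,[-0.7,0.02,0],0],[1,[-1.04,0.01,0],0],[1,[-1.4,-0.03,0],0],[1,[-1.75,-0.07,0],0],[1,[-2.06,-0.11,0],0]]' | grep -E "pos|ft_force"
```

```text
tcp_pos: [0.5547, -0.058, 0.1701]
ft_force: [3.1, 0.5, 3.7]
```

```bash
python3 -m handwheel '[[1,[-0.35,-0.07,0],0],[1,[-0.7,-0.15,0],0],[1,[-1,-0.24,0],0],[1,[-1.3,-0.35,0],0],[1,[-1.6,-0.46,0],0],[1,[-1.96,-0.6,0],0]]' | grep -E "pos|ft_force"
```

```text
tcp_pos: [0.5328, -0.0644, 0.1688]
ft_force: [-0.8, -0.1, 0.8]
```

```bash
python3 -m handwheel '[[1,[-0.3,-0.15,0],0],[1,[-0.6,-0.3,0],0],[1,[-0.91,-0.47,0],0],[1,[-0.91,-0.47,0],0]]' | grep -E "pos|ft_force"
```

```text
tcp_pos: [0.5253, -0.0692, 0.1697]
ft_force: [-0.2, -0.2, 0.4]
```

The force has vanished, so the fingertip is over the notch. I'll press down in steps, drifting slightly outward.

```bash
python3 -m handwheel '[[1,[0,0,-0.3],0],[1,[0,0,-0.6],0],[1,[-0.05,0.08,-0.8],0],[1,[-0.1,0.16,-1],0],[1,[-0.1,0.16,-1],0]]' | grep -E "pos|ft_force"
```

```text
tcp_pos: [0.5257, -0.068, 0.1602]
ft_force: [-0.3, -1.8, 2.5]
```

```bash
python3 -m handwheel '[[1,[-0.03,0.05,-0.2],0],[1,[-0.06,0.1,-0.4],0],[1,[-0.1,0.15,-0.6],0],[1,[-0.1,0.15,-0.8],0],[1,[-0.1,0.15,-0.8],0]]' | grep -E "pos|ft_force"
```

```text
tcp_pos: [0.5252, -0.0663, 0.1525]
ft_force: [1.4, -1.1, 4.8]
```

```bash
python3 -m handwheel '[[1,[-0.03,0.05,-0.2],0],[1,[-0.06,0.1,-0.4],0],[1,[-0.1,0.15,-0.6],0],[1,[-0.1,0.15,-0.8],0],[1,[-0.1,0.15,-0.8],0]]' | grep -E "pos|ft_force"
```

```text
tcp_pos: [0.5239, -0.0641, 0.1443]
ft_force: [0.8, -0.9, 3.9]
```

```bash
python3 -m handwheel '[[1,[0,0,-0.1],0],[1,[0,0,-0.2],0],[1,[0,0,-0.3],0],[1,[0,0,-0.3],0]]' | grep -E "pos|ft_force"
```

```text
tcp_pos: [0.5237, -0.064, 0.1412]
ft_force: [0.1, 0.5, 4.7]
```

```bash
python3 -m handwheel '[[1,[0,0,-0.1],0],[1,[0,0,-0.2],0],[1,[0,0,-0.2],0]]' | grep -E "pos|ft_force"
```

```text
tcp_pos: [0.5235, -0.0639, 0.1391]
ft_force: [-0.1, 0.2, 4.6]
```

```bash
python3 -m handwheel '[[1,[0,0,-0.1],0],[1,[0,0,-0.1],0]]' | grep -E "pos|ft_force"
```

```text
tcp_pos: [0.5237, -0.064, 0.1387]
ft_force: [-2.1, 0.2, 10.4]
```

The force jumped to 10 N at z = 0.139, so the lid is at its stop. I'll lift away and look.

```bash
python3 -m handwheel '[[1,[0,0,0.5],0],[1,[0,0,1.5],0],[1,[0,0,3],0],[1,[0,0,5],0],[1,[0,0,8],0],[1,[0,0,12],0],[1,[0,2,16],0],[1,[0,6,20],0],[1,[0,10,22],0],[1,[0,14,22],0],[1,[0,18,22],0],[1,[0,22,22],0],[1,[0,26,22],0],[1,[0,30,22],0],[1,[0,30,22],0],[1,[0,30,22],0],[1,[0,30,22],0]]' | grep -E "clock|pos|ft_force"; python3 - <<'E'
from h import *
a=ctrl.camera("scene");b=ctrl.camera("top")
cv2.imwrite("pics/end.png",np.hstack([a[200:480,150:450],b[120:400,270:570]])[:,:,::-1])
for n,im,(u,v),R in(("scene",a,(285,341),75),("top",b,(417,240),70)):
    for t,I in(("before",cv2.imread(f"pics/{n}0.png")[:,:,::-1].copy()),("after",im)):
        m=blue(I);k=np.zeros_like(m);cv2.circle(k,(u,v),R,255,-1);print(n,t,cv2.boundingRect(m&k))
E
```

```text
clock: 11.8
tcp_pos: [0.523, 0.2343, 0.358]
ft_force: [0.2, -0.3, 0.5]
scene before (234, 292, 100, 99)
scene after (234, 292, 100, 99)
top before (367, 192, 99, 95)
top after (367, 192, 99, 95)
```

View pics/end.png

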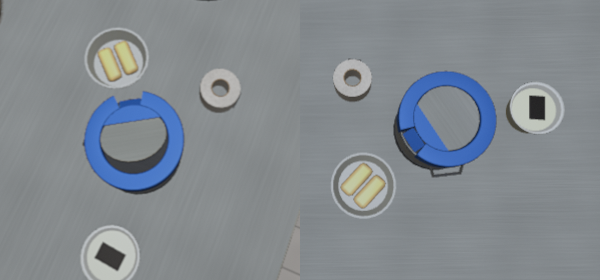

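The lid is tilted open: there is a dark gap at the far side, about (135,165) in the scene crop, and the tab has sunk in the notch. The bin has not moved, and the tubs and roll are where they were.

```bash
python3 -c "
from station import ctrl;print(ctrl.job_done())"
```

```text
the job is handed in; nothing more can be done
None
```

The small bin's lid is pressed open to its stop and left open, with the hand away and the bin, tubs and label roll unmoved; the job was handed in at about 12 s, and no verdict came back.

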